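# Feel along a fresh weld with the fingertips

## Robot

A 6-joint arm with a two-finger parallel gripper is mounted at the origin on a cart in front of the work surface, level with it; the furniture and walls round the work are solid. World frame = base frame: x ahead of the robot, y to its left, z up, the work surface at z = 0. Lengths are in mm, angles in degrees, forces in N, time in s.
With the tool pointing down it reaches from about 300 to 850 mm from the base axis. Payload 4.2 kg.
Tool frame: the origin (TCP) lies at the very end of the fingers, on their centre line; the grasp point (between the pads) lies 19 mm behind it (env.grasp_offset is the distance from the TCP to the grasp point, in mm); z points along the fingers, y is the line along which they close (so a half turn about z gives the same grasp; the last joint's range is limited). The gripper opens to 91 mm and grips with 3 to 60 N. Pads are 32 mm wide; open, the fingers measure 118 mm over their backs; the gripper's body (76 mm by 178 mm) begins 60 mm behind the grasp point.
Start: joints at [-69.5, 18.312, 89.639, -0, 72.044, -1.146], TCP at [212.108, -534.465, 213.976] pointing down, gripper open.
Joint ranges: [-177.97, 177.97], [-48.28, 115.42], [12.27, 149.76], [-77.06, 257.06], [2.81, 150.46], [-146.56, 146.56]. Speed limits (degrees/s): [147.25, 147.25, 180, 180, 180, 180].

## Interface

Orientations are given as [roll, pitch, yaw] about the fixed x, y, z axes, in that order (R = Rz(yaw) Ry(pitch) Rx(roll)).
In Python, from workcell import env, eyes gives the robot as it stands.
- The arm moves only by the tool send_rows, never from a script. Its arguments are lists of equal length, an entry for each row: "grip": the opening, from -1 (shut) to 1 (fully open), so that 0 is half open; "xyz": the shift along the world's x, y, z in m, a list of three; "yaw": the turn about the world's z in degrees. A call has 1 to 8 rows; each row is the pose to reach, as a shift and turn from the pose commanded when the call began; what a row does not reach only later rows make up. A row lasts 1/12 s, in which the tool goes at most 41.7 mm and 7.16 degrees, less where a joint would pass 70% of its speed; a pose out of reach is approached as far as the arm can. A call with a gripper value outside its range is refused whole. The fingers move at their own pace and stop on an object; "grip_force" is the grip in N (left out, the last holds). Time passes only in rows, so rows that repeat a pose let the fingers close. It gives the time, the measured TCP pose, the force, the opening and the grip force at its end, in the units of the state.
- env.state(): the state, without advancing time (a new reading comes with each control period).
- eyes.grab_frame(name): name is "scene" or "top"; returns a dict with "frame" (400x640x3 uint8, red, green, blue), "fx", "fy", "cx", "cy" (pixels), "pose" (4x4, takes a point from camera to world coordinates). Camera axes: x right, y down, z forward; pixel columns grow to the right and rows downward; lengths in mm; the calibration is good to about 2 mm. A picture is of the moment at which its call begins. There is no depth.
- env.job_done(): hands the job in; it is judged then, once.
The state is a dict: "time_s": time; "qpos": joint angles; "qvel": joint speeds; "effort": joint torques, N m; "ee_pos": TCP position; "ee_rot": TCP orientation; "force": force on the tool from outside, world axes, zero at the start; "torque": the same for the moment, N m; "gripper_width": finger opening in mm; "gripper_force": force on a finger pad.
Only numpy, scipy, OpenCV 4.12 (cv2) and the standard library are available. Lean on these libraries where they do the work, as an engineer would, in place of code of your own. Each camera call takes 0.05 s, during which the arm holds its last target. There are 200 camera calls.

## Task

Check the weld on the blue plate by feel: with the gripper closed and pointing down, run the fingertips lightly along the whole silver S-shaped weld, following its curve from the end by the red magnet to the end by the green magnet and touching it all the way. Press gently and only touch: do not shift or lift the plate or the magnets, leave the other things on the table alone, and finish with the hand clear of everything and the sprung table risen again.

Things in the scene. Friction and masses are not known exactly. Their poses are not given: they have to be found in the camera images.
- cradle: Fixed inspection cradle on the worktable, with a grey base 280 x 116 x 12 mm; origin at the centre of the base's underside, on the worktable. Its x axis is the long direction, z up. On four coil springs it carries a rubber-faced floating table 270 x 106 mm, whose face is 44 mm above the origin at rest.
- platen (a joint): How far the cradle's floating table is pressed down, in m: 0 at rest, 0.012 on its stop. It moves straight down only. It begins to sink at 0 to 1.5 N and then gives 1 mm per 0.4 N (400 N/m), so about 6 N puts it on the stop; released, it rises by itself.
- plate: Blue flat plate 260 x 96 x 8 mm, about 0.6 kg, lying loose on the floating table, its axes along the cradle's. Origin at the centre of its underside; x along its length, z up. Its upper face is at z = 8 mm. The weld runs on it as y = 18 mm * sin(pi * x / 80 mm) for x from -80 to 80 mm.
- weld: The silver S-shaped weld bead on the plate, part of it, 10 mm wide and standing 4 mm above the plate's upper face. Its origin and axes are those of the plate.
- weld_1 (a point): Point on the crest of the weld, -69 mm along the plate's x axis and -7.5 mm along its y axis, 12 mm above the plate's underside (first point, 11 mm from the weld's -x end)
- weld_2 (a point): Point on the crest of the weld, -46 mm along the plate's x axis and -17.5 mm along its y axis, 12 mm above the plate's underside
- weld_3 (a point): Point on the crest of the weld, -23 mm along the plate's x axis and -14.1 mm along its y axis, 12 mm above the plate's underside
- weld_4 (a point): Point on the crest of the weld, 0 mm along the plate's x axis and 0.0 mm along its y axis, 12 mm above the plate's underside
- weld_5 (a point): Point on the crest of the weld, 23 mm along the plate's x axis and 14.1 mm along its y axis, 12 mm above the plate's underside
- weld_6 (a point): Point on the crest of the weld, 46 mm along the plate's x axis and 17.5 mm along its y axis, 12 mm above the plate's underside
- weld_7 (a point): Point on the crest of the weld, 69 mm along the plate's x axis and 7.5 mm along its y axis, 12 mm above the plate's underside (last point, 11 mm from the weld's +x end)
- red_magnet: Round red magnet button, 18 mm across, 7 mm high, lying loose on the plate's middle line 112 mm from the plate's centre, beyond one end of the weld (either end: it changes from run to run, and the green one lies at the other). It marks where to begin. It slides if pushed. Origin at the centre of its underside.
- green_magnet: Round green magnet button of the same size and behaviour, beyond the other end of the weld; marks where to finish. Origin at the centre of its underside.
- screwdriver: Screwdriver with a green handle, 190 mm long, 26 mm thick, a bystander lying on the worktable. Origin under its middle.
- red_pliers: Pliers with red handles, 198 mm long, 14 mm thick, a bystander on the worktable. Origin under its middle.
- oil_cap: Black round filter cap, 74 mm across, 22 mm high, a bystander on the worktable. Origin under its middle.

How it is judged:
By the outcome, as a careful person would: the job done as asked, in the order asked, and still so for the second after the job is handed in, with the robot touching nothing.
It also fails if it takes over 45 s, if anything falls off the work surface, if the arm or the gripper's body presses on something with over 40 N, if the wrist force passes 120 N, or if a joint passes its speed limit or range.

## Working session

There is one attempt and no reset: what is moved stays moved. The work goes in short steps, Python scripts to look and compute and a tool call to move; the robot and the scene stay as the last step left them, time stands still between calls to the robot, and variables do not carry over. Pictures are saved under pics/ and viewed, at most 10 in all, crops included, and the job is handed in when it is done.

Besides the shell and the picture viewer there is one more tool, called by a JSON object that holds its "api" and its "payload". send_rows: Moves the arm, as the interface text tells. Its arguments: {"type":"object","properties":{"grip":{"type":"array"},"xyz":{"type":"array"},"yaw":{"type":"array"},"grip_force":{"type":"number"}},"required":["grip","xyz","yaw"]}

```bash
mkdir -p pics; python3 - <<'E'
from workcell import env, eyes
import cv2,pickle
for n in ("top","scene"):
    f=eyes.grab_frame(n); cv2.imwrite(f"pics/{n}0.png",f["frame"][:,:,::-1]); pickle.dump(f,open(f"{n}0.pkl","wb"))
    print(n,f["fx"],f["fy"],f["cx"],f["cy"],f["pose"].round(3).tolist())
print(env.state())
E
```

```text
top 372.31126280864174 372.31126280864174 330.35223523309133 190.7203448717343 [[0.026, -0.991, 0.13, 468.656], [-0.999, -0.03, -0.024, 156.997], [0.028, -0.129, -0.991, 949.46], [0.0, 0.0, 0.0, 1.0]]
scene 369.1319589502429 369.1319589502429 309.6125491751025 197.3935660042752 [[-0.81, -0.427, 0.401, 215.007], [-0.586, 0.583, -0.563, 610.842], [0.007, -0.691, -0.722, 674.499], [0.0, 0.0, 0.0, 1.0]]
{'time_s': 0.1, 'qpos': array([-6.95009711e+01,  1.83489542e+01,  8.96992607e+01, -1.16486104e-03,
        7.20438835e+01, -1.14699348e+00]), 'qvel': array([ 0.03986583, -0.03879287, -0.29295235, -0.03315274, -0.04079454,
        0.04848362]), 'effort': array([ 3.45163198e-04, -4.13332915e+01, -2.32509166e+01,  7.28741800e-02,
        4.22007695e-02, -5.51675953e-05]), 'ee_pos': array([ 211.92824945, -534.03650277,  213.1956205 ]), 'ee_rot': array([-1.79907898e+02, -7.36253358e-04,  2.16463818e+01]), 'force': array([-0.87025969,  0.08290549,  0.51643912]), 'torque': array([-0.05421075,  0.0054132 , -0.00198262]), 'gripper_force': 0.0, 'gripper_width': 91.1041065702858}
```

View pics/top0.png

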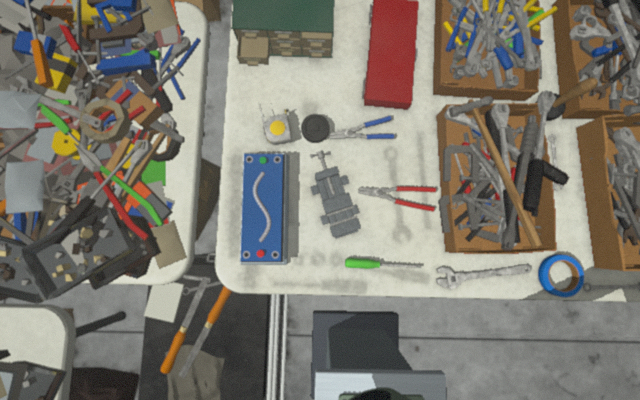

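View pics/scene0.png

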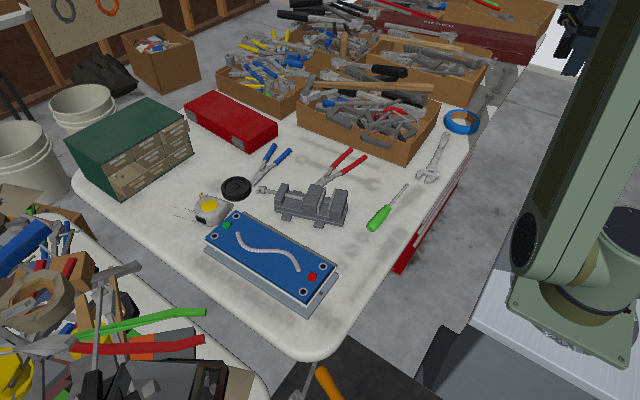

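Top view: the plate is at columns 243–283, rows 152–263, with red at about (261,254) on the near end and green at about (263,159) on the far end. The weld bows right (-y) first, then left. I'll now fit the plate pose using both cameras.

```bash
cat > fit.py <<'E'
import numpy as np,cv2,pickle
from scipy.optimize import least_squares
from scipy.spatial import cKDTree
def proj(f,P):
    T=np.linalg.inv(f["pose"]); c=P@T[:3,:3].T+T[:3,3]
    return np.c_[f["fx"]*c[:,0]/c[:,2]+f["cx"],f["fy"]*c[:,1]/c[:,2]+f["cy"]]
def pl(p,L):
    c,s=np.cos(p[2]),np.sin(p[2]); L=np.atleast_2d(L).astype(float)
    return np.c_[p[0]+c*L[:,0]-s*L[:,1],p[1]+s*L[:,0]+c*L[:,1],44+L[:,2]]
def blob(m,near=None):
    n,l,st,ce=cv2.connectedComponentsWithStats(m.astype(np.uint8))
    return l,st,ce
def features(f,roi):
    u0,v0,u1,v1=roi
    hsv=cv2.cvtColor(f["frame"],cv2.COLOR_RGB2HSV).astype(int); H,S,V=hsv[...,0],hsv[...,1],hsv[...,2]
    R=np.zeros(H.shape,bool); R[v0:v1,u0:u1]=1
    blue=R&(H>100)&(H<120)&(S>120)
    l,st,ce=blob(blue); k=1+st[1:,4].argmax(); cnt=max(cv2.findContours((l==k).astype(np.uint8),0,cv2.CHAIN_APPROX_NONE)[0],key=cv2.contourArea)
    hull=np.zeros(H.shape,np.uint8); cv2.fillConvexPoly(hull,cv2.convexHull(cnt),1); ins=hull>0
    out={"hull":cv2.convexHull(cnt)[:,0]}
    for n,m in (("red",(H<8)|(H>172)),("green",(H>50)&(H<85))):
        m=ins&m&(S>120); l,st,ce=blob(m); k=1+st[1:,4].argmax(); out[n]=ce[k]; out[n+"A"]=st[k,4]
    m=ins&(S<80)&(V>90); l,st,ce=blob(m); k=1+st[1:,4].argmax(); out["weld"]=np.argwhere(l==k)[:,::-1]
    return out
E
python3 - <<'E'
from fit import *
fr={n:pickle.load(open(n+"0.pkl","rb")) for n in("top","scene")}
ft={"top":features(fr["top"],(225,140,300,275)),"scene":features(fr["scene"],(195,200,345,320))}
x=np.linspace(-80,80,161); W=np.c_[x,18*np.sin(np.pi*x/80),0*x+11]
for n in ft: print(n,ft[n]["red"],ft[n]["redA"],ft[n]["green"],ft[n]["greenA"],len(ft[n]["weld"]),ft[n]["weld"].min(0),ft[n]["weld"].max(0))
def res(p,ns,off=None):
    r=[]
    for n in ns:
        f,t=fr[n],ft[n]
        r.append((proj(f,pl(p,[[-112,0,12],[112,0,12]]))-[t["red"],t["green"]]).ravel()*2)
        w=proj(f,pl(p,W)); d,i=cKDTree(w).query(t["weld"]); 
        r.append((w[i]-t["weld"]).ravel()/np.sqrt(len(i))*3)
        r.append((w.mean(0)-t["weld"].mean(0))*2)
    return np.concatenate(r)
for ns in (("top",),("scene",),("top","scene")):
    s=least_squares(res,[430,300,0],args=(ns,),x_scale=[1,1,.01]); print(ns,s.x[:2].round(2),np.degrees(s.x[2]).round(2),"cost",s.cost.round(2))
p=s.x; np.save("p.npy",p)
for n in ft:
    print(n,"magnet err",(proj(fr[n],pl(p,[[-112,0,12],[112,0,12]]))-[ft[n]["red"],ft[n]["green"]]).round(2).tolist(),
     "weld mean err",(proj(fr[n],pl(p,W)).mean(0)-ft[n]["weld"].mean(0)).round(2))
    print(" corners",proj(fr[n],pl(p,[[a,b,8] for a,b in((-130,-48),(-130,48),(130,48),(130,-48))])).round(1).tolist(), cv2.boxPoints(cv2.minAreaRect(ft[n]["hull"])).round(1).tolist())
print(pl(p,[[a,18*np.sin(np.pi*a/80),12] for a in(-80,-69,-46,-23,0,23,46,69,80)]).round(1).tolist())
ims=[]
for n,(a,b,c,d) in (("top",(225,140,300,275)),("scene",(195,200,345,320))):
    im=cv2.resize(fr[n]["frame"][b:d,a:c,::-1],None,fx=4 if n=="top" else 2.6,fy=4 if n=="top" else 2.6); k=4 if n=="top" else 2.6
    for q in (proj(fr[n],pl(p,W[::8])),proj(fr[n],pl(p,[[-112,0,7+8],[112,0,15]])),proj(fr[n],pl(p,[[i,j,8] for i in(-130,130) for j in(-48,48)]))):
        for u,v in q: cv2.circle(im,(int((u+.5-a)*k),int((v+.5-b)*k)),2,(0,255,255),-1)
    ims.append(cv2.copyMakeBorder(im,0,540-im.shape[0],0,0,cv2.BORDER_CONSTANT))
cv2.imwrite("pics/fit.png",np.hstack(ims)); 
E
```

```text
top [260.15789474 252.94736842] 38 [262.41025641 160.        ] 39 353 [253 172] [270 241]
scene [311.765625 276.296875] 64 [225.86 224.78] 50 357 [235 231] [300 271]
('top',) [543.91 299.39] 1.45 cost 8.63
('scene',) [542.77 300.59] 1.47 cost 13.43
('top', 'scene') [543.37 299.99] 1.44 cost 24.09
top magnet err [[-0.27, 0.57], [-0.16, 0.26]] weld mean err [-0.35 -0.18]
 corners [[280.4, 261.2], [239.5, 261.2], [243.0, 153.3], [282.3, 153.5]] [[240.89999389648438, 260.0], [244.39999389648438, 153.10000610351562], [283.3999938964844, 154.3000030517578], [280.0, 261.29998779296875]]
scene magnet err [[0.18, 0.32], [0.28, 0.43]] weld mean err [-1.   -1.17]
 corners [[333.0, 264.9], [305.3, 301.3], [204.4, 237.1], [235.3, 209.3]] [[204.0, 238.60000610351562], [228.8000030517578, 199.60000610351562], [332.79998779296875, 265.79998779296875], [308.0, 304.79998779296875]]
[[463.4, 298.0, 56.0], [474.6, 290.7, 56.0], [497.8, 281.3, 56.0], [520.7, 285.3, 56.0], [543.4, 300.0, 56.0], [566.0, 314.7, 56.0], [588.9, 318.6, 56.0], [612.2, 309.3, 56.0], [623.3, 302.0, 56.0]]
```

View pics/fit.png

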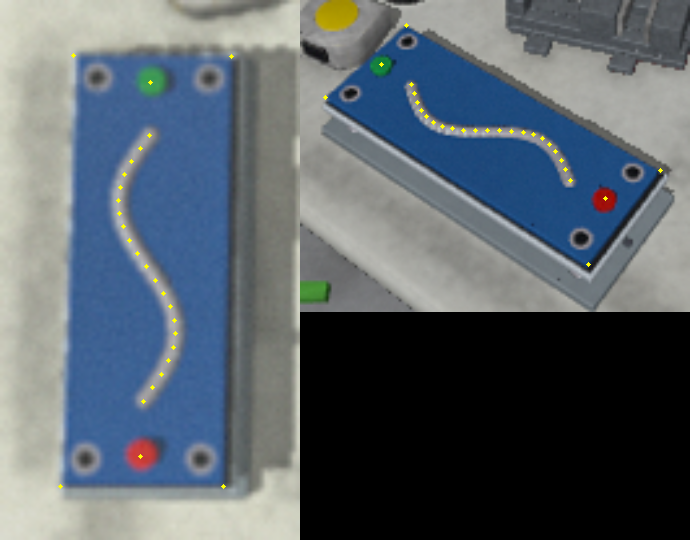

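The fit agrees in both views: plate centre (543.4, 300.0), yaw 1.45°. Next I'll shut the fingers and travel high along the front edge, turning to yaw ≈ 91.5°.

{"api": "send_rows", "payload": {"grip": [-1,-1,-1,-1,-1,-1,-1,-1], "grip_force": 10, "xyz": [[0.012,0.036,0.004],[0.025,0.072,0.008],[0.037,0.108,0.012],[0.05,0.145,0.016],[0.062,0.182,0.02],[0.075,0.22,0.02],[0.087,0.258,0.02],[0.1,0.296,0.02]], "yaw": [7,14,21,28,35,42,49,55]}}

```text
time_s: 0.77
ee_pos: [311.9, -236.5, 233.8]
ee_rot: [-180.0, -0.0, 76.9]
force: [1.8, -0.7, -0.5]
gripper_width: 41.0
gripper_force: 0.0
```

{"api": "send_rows", "payload": {"grip": [-1,-1,-1,-1,-1,-1,-1,-1], "xyz": [[0.01,0.037,0],[0.02,0.074,0],[0.03,0.112,0],[0.04,0.15,0],[0.05,0.188,0],[0.06,0.226,0],[0.07,0.264,0],[0.08,0.302,0]], "yaw": [5,10,15,15,15,15,15,15]}}

```text
time_s: 1.43
ee_pos: [391.8, 65.5, 233.9]
ee_rot: [180.0, 0.0, 91.7]
force: [0.7, -1.3, 0.5]
gripper_width: 0.5
gripper_force: 0.0
```

{"api": "send_rows", "payload": {"grip": [-1,-1,-1,-1,-1,-1,-1,-1], "xyz": [[0.01,0.036,0],[0.02,0.073,0],[0.03,0.11,0],[0.042,0.147,0],[0.053,0.184,-0.005],[0.064,0.215,-0.025],[0.0716,0.2325,-0.055],[0.0716,0.2325,-0.093]], "yaw": [0,0,0,0,0,0,0,0]}}

```text
time_s: 2.1
ee_pos: [466.5, 300.8, 141.2]
ee_rot: [179.6, -0.3, 91.8]
force: [1.9, 0.4, -0.5]
gripper_width: 0.6
gripper_force: 0.0
```

{"api": "send_rows", "payload": {"grip": [-1,-1,-1,-1,-1,-1,-1,-1], "xyz": [[0,0,-0.02],[0,0,-0.04],[0,0,-0.055],[0,0,-0.06],[0,0,-0.065],[0,0,-0.065],[0,0,-0.065],[0,0,-0.065]], "yaw": [0,0,0,0,0,0,0,0]}}

```text
time_s: 2.77
ee_pos: [464.4, 296.4, 77.1]
ee_rot: [179.9, -0.1, 91.6]
force: [0.4, 0.1, 0.1]
gripper_width: 0.2
gripper_force: 0.0
```

```bash
python3 - <<'E'
from workcell import env, eyes
import cv2,numpy as np
a=eyes.grab_frame("top")["frame"][130:280,205:320,::-1]; b=eyes.grab_frame("scene")["frame"][170:320,195:355,::-1]
cv2.imwrite("pics/near.png",np.hstack([cv2.resize(q,None,fx=2.9,fy=2.9,interpolation=cv2.INTER_CUBIC) for q in(a,b)]))
s=env.state(); print(s["time_s"],s["ee_pos"],s["ee_rot"],s["force"],s["gripper_width"])
E
```

```text
2.8667 [464.25073874 296.32303019  76.9458461 ] [ 1.79898918e+02 -5.51663549e-02  9.16431949e+01] [ 0.69988016 -0.06151905  0.19337538] 0.5592250437035169
```

View pics/near.png

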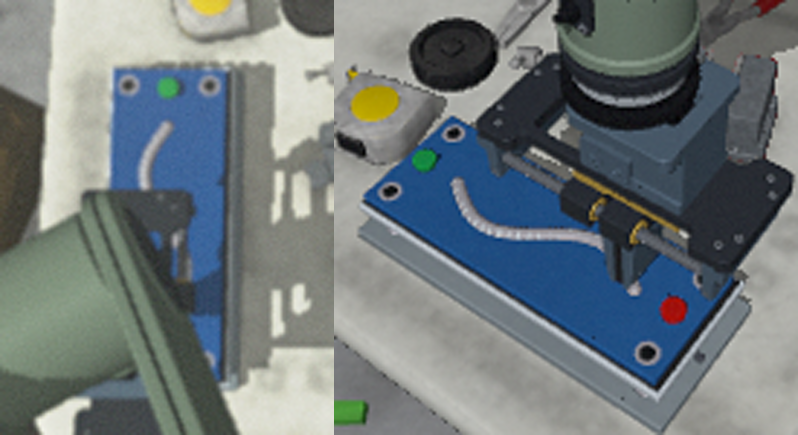

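The closed fingertips are over the weld end beside the red magnet: scene crop (625,285), magnet at (673,310). Now I'll descend slowly to feel for contact.

{"api": "send_rows", "payload": {"grip": [-1,-1,-1,-1,-1,-1,-1,-1], "xyz": [[0,0.002,-0.008],[0,0.002,-0.014],[0,0.002,-0.016],[0,0.002,-0.017],[0,0.002,-0.018],[0,0.002,-0.018],[0,0.002,-0.018],[0,0.002,-0.018]], "yaw": [0,0,0,0,0,0,0,0]}}

```text
time_s: 3.53
ee_pos: [463.9, 298.2, 58.1]
ee_rot: [180.0, -0.0, 91.6]
force: [0.7, 0.1, -0.1]
gripper_width: 0.3
gripper_force: 0.0
```

{"api": "send_rows", "payload": {"grip": [-1,-1,-1,-1,-1,-1], "xyz": [[0,0,-0.001],[0,0,-0.002],[0,0,-0.003],[0,0,-0.003],[0,0,-0.003],[0,0,-0.003]], "yaw": [0,0,0,0,0,0]}}

```text
time_s: 4.03
ee_pos: [463.8, 298.1, 55.1]
ee_rot: [180.0, -0.0, 91.6]
force: [0.1, 0.1, 0.9]
gripper_width: 0.6
gripper_force: 0.5
```

{"api": "send_rows", "payload": {"grip": [-1,-1,-1,-1,-1,-1], "xyz": [[0,0,-0.001],[0,0,-0.002],[0,0,-0.003],[0,0,-0.003],[0,0,-0.003],[0,0,-0.003]], "yaw": [0,0,0,0,0,0]}}

```text
time_s: 4.53
ee_pos: [463.9, 298.1, 52.1]
ee_rot: [180.0, -0.0, 91.6]
force: [0.6, 0.7, 1.7]
gripper_width: 0.7
gripper_force: 1.1
```

```bash
python3 - <<'E'
from workcell import env, eyes
import numpy as np,cv2
F=[];
for i in range(5):
    f=eyes.grab_frame("scene"); s=env.state(); F.append(s["force"])
print(s["time_s"],s["ee_pos"],np.mean(F,0),np.std(F,0))
cv2.imwrite("pics/press.png",cv2.resize(f["frame"][200:320,195:355,::-1],None,fx=4,fy=4,interpolation=cv2.INTER_CUBIC))
p=np.load("p.npy"); c,sn=np.cos(p[2]),np.sin(p[2])
x=np.linspace(-80,80,65); y=18*np.sin(np.pi*x/80)
X=p[0]+c*x-sn*y; Y=p[1]+sn*x+c*y
# equal arc spacing, 48 rows, shifts from start, rounded .5 mm, in calls of 8
d=np.r_[0,np.cumsum(np.hypot(np.diff(X),np.diff(Y)))]; t=np.linspace(0,d[-1],65)
X,Y=np.interp(t,d,X),np.interp(t,d,Y); print(d[-1])
for k in range(0,64,8):
    print([[round((X[i]-X[k])/1000,4),round((Y[i]-Y[k])/1000,4)] for i in range(k+1,k+9)], X[k+8].round(1),Y[k+8].round(1))
E
```

```text
4.7833 [463.8087861  298.1017512   52.04267077] [0.46365584 0.46836313 1.9123655 ] [0.32622604 0.46682255 0.49660432]
178.40819902134365
[[np.float64(0.0023), np.float64(-0.0015)], [np.float64(0.0046), np.float64(-0.0031)], [np.float64(0.007), np.float64(-0.0046)], [np.float64(0.0093), np.float64(-0.0061)], [np.float64(0.0117), np.float64(-0.0076)], [np.float64(0.0141), np.float64(-0.009)], [np.float64(0.0166), np.float64(-0.0103)], [np.float64(0.019), np.float64(-0.0116)]] 482.4 286.4
[[np.float64(0.0025), np.float64(-0.0012)], [np.float64(0.0051), np.float64(-0.0023)], [np.float64(0.0077), np.float64(-0.0032)], [np.float64(0.0104), np.float64(-0.004)], [np.float64(0.0131), np.float64(-0.0046)], [np.float64(0.0158), np.float64(-0.0051)], [np.float64(0.0186), np.float64(-0.0054)], [np.float64(0.0214), np.float64(-0.0054)]] 503.8 281.0
[[np.float64(0.0028), np.float64(0.0002)], [np.float64(0.0055), np.float64(0.0006)], [np.float64(0.0083), np.float64(0.0012)], [np.float64(0.0109), np.float64(0.0019)], [np.float64(0.0136), np.float64(0.0029)], [np.float64(0.0161), np.float64(0.004)], [
[... 1141 characters left out ...]
.float64(0.0028), np.float64(-0.0)], [np.float64(0.0056), np.float64(-0.0003)], [np.float64(0.0083), np.float64(-0.0008)], [np.float64(0.011), np.float64(-0.0014)], [np.float64(0.0137), np.float64(-0.0022)], [np.float64(0.0163), np.float64(-0.0031)], [np.float64(0.0189), np.float64(-0.0042)], [np.float64(0.0214), np.float64(-0.0054)]] 604.3 313.6
[[np.float64(0.0025), np.float64(-0.0013)], [np.float64(0.0049), np.float64(-0.0026)], [np.float64(0.0073), np.float64(-0.004)], [np.float64(0.0097), np.float64(-0.0055)], [np.float64(0.0121), np.float64(-0.007)], [np.float64(0.0144), np.float64(-0.0085)], [np.float64(0.0167), np.float64(-0.01)], [np.float64(0.019), np.float64(-0.0116)]] 623.3 302.0
```

View pics/press.png

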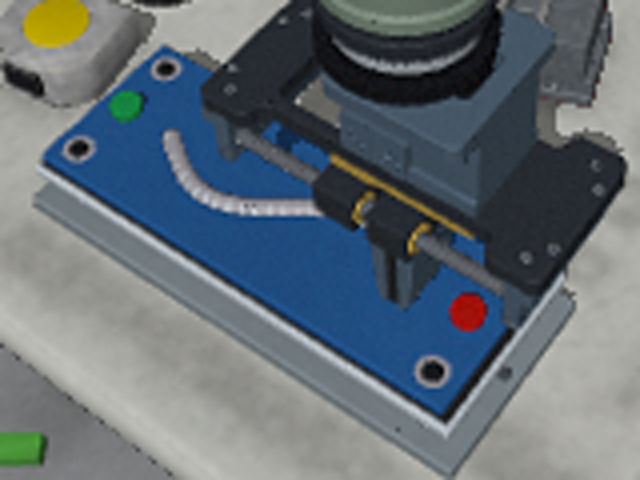

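Contact is made: about 1.9 N, with the table sunk about 4 mm and the red magnet clear. Tracing along the weld now.

{"api": "send_rows", "payload": {"grip": [-1,-1,-1,-1,-1,-1,-1,-1], "xyz": [[0.0023,-0.0015,0],[0.0046,-0.0031,0],[0.007,-0.0046,0],[0.0093,-0.0061,0],[0.0117,-0.0076,0],[0.0141,-0.009,0],[0.0166,-0.0103,0],[0.019,-0.0116,0]], "yaw": [0,0,0,0,0,0,0,0]}}

```text
time_s: 5.45
ee_pos: [482.9, 286.2, 51.9]
ee_rot: [-180.0, 0.0, 91.6]
force: [-0.6, 1.3, 1.7]
gripper_width: 0.3
gripper_force: 1.1
```

{"api": "send_rows", "payload": {"grip": [-1,-1,-1,-1,-1,-1,-1,-1], "xyz": [[0.0025,-0.0012,0],[0.0051,-0.0023,0],[0.0077,-0.0032,0],[0.0104,-0.004,0],[0.0131,-0.0046,0],[0.0158,-0.0051,0],[0.0186,-0.0054,0],[0.0214,-0.0054,0]], "yaw": [0,0,0,0,0,0,0,0]}}

```text
time_s: 6.12
ee_pos: [504.3, 280.9, 51.9]
ee_rot: [-180.0, 0.0, 91.6]
force: [-1.8, -0.1, 2.1]
gripper_width: 0.5
gripper_force: 1.2
```

{"api": "send_rows", "payload": {"grip": [-1,-1,-1,-1,-1,-1,-1,-1], "xyz": [[0.0028,0.0002,0],[0.0055,0.0006,0],[0.0083,0.0012,0],[0.0109,0.0019,0],[0.0136,0.0029,0],[0.0161,0.004,0],[0.0186,0.0052,0],[0.0211,0.0065,0]], "yaw": [0,0,0,0,0,0,0,0]}}

```text
time_s: 6.78
ee_pos: [525.5, 287.6, 52.0]
ee_rot: [180.0, 0.0, 91.7]
force: [-0.4, -0.8, 2.3]
gripper_width: 0.1
gripper_force: 1.1
```

```bash
python3 - <<'E'
from workcell import env, eyes
from fit import *
f=eyes.grab_frame("scene"); hsv=cv2.cvtColor(f["frame"],cv2.COLOR_RGB2HSV).astype(int); H,S=hsv[...,0],hsv[...,1]
for n,m,z in (("green",(H>50)&(H<85),[112,0,12]),("red",(H<8)|(H>172),[-112,0,12])):
    P=pl(np.load("p.npy"),z); P[:,2]-=4; q=proj(f,P)[0]; u,v=q.astype(int)
    M=np.zeros(H.shape,bool); M[v-8:v+9,u-8:u+9]=1; M&=m&(S>120); print(n,q,np.argwhere(M).mean(0)[::-1],M.sum())
E
```

```text
green [226.43190552 226.38990206] [226.32 226.16] 50
red [311.92332678 277.72872648] [311.68253968 277.6984127 ] 63
```

Nothing has shifted, and the magnets' sunk heights match about 4 mm of table travel. Continuing.

{"api": "send_rows", "payload": {"grip": [-1,-1,-1,-1,-1,-1,-1,-1], "xyz": [[0.0024,0.0014,0],[0.0048,0.0029,0],[0.0071,0.0044,0],[0.0094,0.006,0],[0.0117,0.0076,0],[0.0139,0.0092,0],[0.0162,0.0109,0],[0.0184,0.0125,0]], "yaw": [0,0,0,0,0,0,0,0]}}

```text
time_s: 7.5
ee_pos: [543.8, 300.2, 52.0]
ee_rot: [180.0, 0.0, 91.6]
force: [-1.3, -0.8, 1.6]
gripper_width: 0.7
gripper_force: 1.2
```

{"api": "send_rows", "payload": {"grip": [-1,-1,-1,-1,-1,-1,-1,-1], "xyz": [[0.0022,0.0017,0],[0.0045,0.0033,0],[0.0067,0.005,0],[0.009,0.0066,0],[0.0113,0.0081,0],[0.0136,0.0097,0],[0.016,0.0111,0],[0.0184,0.0125,0]], "yaw": [0,0,0,0,0,0,0,0]}}

```text
time_s: 8.17
ee_pos: [562.2, 312.7, 52.0]
ee_rot: [180.0, -0.0, 91.6]
force: [-1.3, -0.3, 1.8]
gripper_width: 0.7
gripper_force: 1.1
```

{"api": "send_rows", "payload": {"grip": [-1,-1,-1,-1,-1,-1,-1,-1], "xyz": [[0.0025,0.0013,0],[0.005,0.0025,0],[0.0075,0.0036,0],[0.0102,0.0045,0],[0.0128,0.0053,0],[0.0156,0.0059,0],[0.0183,0.0063,0],[0.0211,0.0065,0]], "yaw": [0,0,0,0,0,0,0,0]}}

```text
time_s: 8.83
ee_pos: [583.4, 319.2, 52.0]
ee_rot: [180.0, -0.0, 91.6]
force: [-0.9, 0.6, 2.5]
gripper_width: 0.8
gripper_force: 1.1
```

{"api": "send_rows", "payload": {"grip": [-1,-1,-1,-1,-1,-1,-1,-1], "xyz": [[0.0028,0,0],[0.0056,-0.0003,0],[0.0083,-0.0008,0],[0.011,-0.0014,0],[0.0137,-0.0022,0],[0.0163,-0.0031,0],[0.0189,-0.0042,0],[0.0214,-0.0054,0]], "yaw": [0,0,0,0,0,0,0,0]}}

```text
time_s: 9.5
ee_pos: [604.8, 313.6, 52.0]
ee_rot: [180.0, -0.0, 91.6]
force: [-1.6, 0.9, 2.2]
gripper_width: 0.4
gripper_force: 1.1
```

Last stretch, then a hold and a straight lift.

{"api": "send_rows", "payload": {"grip": [-1,-1,-1,-1,-1,-1,-1,-1], "xyz": [[0.0025,-0.0013,0],[0.0049,-0.0026,0],[0.0073,-0.004,0],[0.0097,-0.0055,0],[0.0121,-0.007,0],[0.0144,-0.0085,0],[0.0167,-0.01,0],[0.0185,-0.0113,0]], "yaw": [0,0,0,0,0,0,0,0]}}

```text
time_s: 10.17
ee_pos: [623.3, 302.2, 52.0]
ee_rot: [180.0, -0.0, 91.6]
force: [-1.7, 1.7, 2.3]
gripper_width: 0.8
gripper_force: 1.1
```

{"api": "send_rows", "payload": {"grip": [-1,-1,-1,-1,-1,-1,-1,-1], "xyz": [[0,0,0],[0,0,0],[0,0,0.001],[0,0,0.002],[0,0,0.003],[0,0,0.005],[0,0,0.008],[0,0,0.012]], "yaw": [0,0,0,0,0,0,0,0]}}

```text
time_s: 10.83
ee_pos: [622.5, 302.2, 63.7]
ee_rot: [-179.9, 0.0, 91.6]
force: [0.1, 0.3, -0.2]
gripper_width: 0.5
gripper_force: 0.0
```

{"api": "send_rows", "payload": {"grip": [-1,-1,-1,-1,-1,-1,-1,-1], "xyz": [[0,0,0.015],[0,0,0.035],[0,0,0.06],[0,0,0.09],[0,0,0.12],[0,0,0.14],[0,0,0.15],[0,0,0.15]], "yaw": [0,0,0,0,0,0,0,0]}}

```text
time_s: 11.5
ee_pos: [624.0, 302.9, 217.0]
ee_rot: [179.7, -0.1, 91.6]
force: [-0.5, 0.7, 1.3]
gripper_width: 0.4
gripper_force: 0.0
```

{"api": "send_rows", "payload": {"grip": [-1,-1,-1,-1,-1,-1,-1,-1], "xyz": [[-0.01,-0.02,0.01],[-0.025,-0.05,0.02],[-0.04,-0.08,0.02],[-0.055,-0.11,0.02],[-0.07,-0.14,0.02],[-0.08,-0.16,0.02],[-0.085,-0.17,0.02],[-0.085,-0.17,0.02]], "yaw": [0,0,0,0,0,0,0,0]}}

```text
time_s: 12.17
ee_pos: [536.5, 130.6, 232.9]
ee_rot: [-179.8, 0.0, 91.5]
force: [0.3, -0.0, 0.4]
gripper_width: 0.8
gripper_force: 0.0
```

```bash
python3 - <<'E'
from workcell import env, eyes
from fit import *
p=np.load("p.npy"); ims=[]
for n,(a,b,c,d) in (("top",(205,130,320,280)),("scene",(195,170,355,320))):
    f=eyes.grab_frame(n); hsv=cv2.cvtColor(f["frame"],cv2.COLOR_RGB2HSV).astype(int); H,S=hsv[...,0],hsv[...,1]
    o=pickle.load(open(n+"0.pkl","rb"))["frame"]; ho=cv2.cvtColor(o,cv2.COLOR_RGB2HSV).astype(int)
    for m,hh,z in (("green",lambda H:(H>50)&(H<85),112),("red",lambda H:(H<8)|(H>172),-112)):
        u,v=proj(f,pl(p,[z,0,12]))[0].astype(int); r=[]
        for h in (ho,hsv):
            M=np.zeros(H.shape,bool); M[v-8:v+9,u-8:u+9]=1; M&=hh(h[...,0])&(h[...,1]>120); r.append(np.argwhere(M).mean(0)[::-1].round(2) if M.any() else None)
        print(n,m,r)
    ims.append(cv2.resize(f["frame"][b:d,a:c,::-1],None,fx=2.9,fy=2.9))
cv2.imwrite("pics/end.png",np.hstack(ims)); s=env.state(); print(s["time_s"],s["ee_pos"],s["force"])
E
```

```text
top green [array([262.41, 160.  ]), array([262.41, 160.  ])]
top red [array([260.16, 252.95]), array([260.13, 252.87])]
scene green [array([225.86, 224.78]), array([225.86, 224.78])]
scene red [array([311.77, 276.3 ]), array([311.71, 276.34])]
12.2667 [538.27222352 132.88466435 233.31079653] [1.30246608 0.6174838  0.56303551]
```

View pics/end.png

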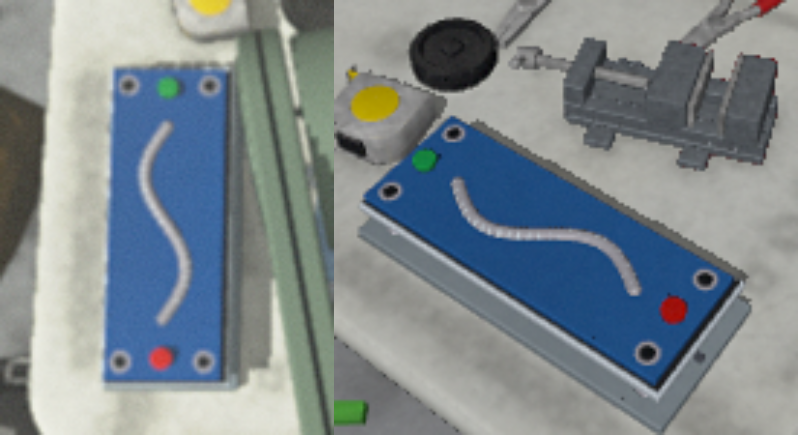

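The plate and both magnets are where they started to within 0.1 px, the table has risen and the hand is clear. Handing in.

```bash
python3 -c "
from workcell import env
print(env.job_done())"
```

```text
the job is handed in; nothing more can be done
None
```

I traced the whole weld from the red magnet to the green one at about 2 N; the plate and magnets did not move, the table rose again, the hand is clear, and the job is handed in at about 12 s (no verdict was returned).

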